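# Unlatch the sprung walnut box and put the short harmonica away

### The arm

A 7-joint arm with a two-finger parallel gripper is mounted at the origin on the work surface. World frame = base frame: x ahead of the robot, y to its left, z up, the work surface at z = 0. Lengths are in mm, angles in degrees, forces in N, time in s.
With the tool pointing down it reaches from about 425 to 800 mm from the base axis. Payload 8.3 kg.
Tool frame: the origin (TCP) lies midway between the tips of the shut fingers; the grasp point (between the pads) lies bot.grip_depth behind it (bot.grip_depth is the distance from the TCP to the grasp point, in mm); z points along the fingers, y is the line along which they close (so a half turn about z gives the same grasp; the last joint's range is limited). The gripper opens to 85 mm and grips with 20 to 120 N. Pads are 22 mm wide; open, the fingers measure 114 mm over their backs; the gripper's body (76 mm by 85 mm) begins 54 mm behind the grasp point. The pads swing forward as they close: fully open they stand 13 mm farther back than shut.
Start: joints at [-67.603, 21.967, 0.94, 78.501, -0.361, 79.538, -2.664], TCP at [273.938, 561.748, 231.279] pointing down, gripper open.
Joint ranges: [-169.22, 169.22], [-14.56, 117.87], [-87.37, 89.26], [10.42, 133.3], [-82.24, 262.24], [0.94, 117.77], [-172.7, 172.7]. Speed limits (degrees/s): [136.94, 136.94, 172.46, 172.46, 180, 180, 180].

### API

Orientations are given as a 3x3 rotation matrix whose columns are the frame's x, y, z axes.
In Python, from station import telemetry, viewer, bot, models gives the robot as it stands. The module is installed in compiled form; this text tells all that it offers.
- The arm moves only by the tool servo_tool, never from a script. Its argument "moves" is a list of rows, each an object with "rotation": the turn, a rotation vector about the tool's x, y, z in rad, a list of three; "travel": the shift along the tool's x, y, z in mm, a list of three; "fingers": the finger opening in mm, from 0 to 85.4. A call has 1 to 5 rows; each row is the pose to reach, as a shift and turn from the pose commanded when the call began, along the tool's axes at that moment; what a row does not reach only later rows make up. A row lasts 1/10 s, in which the tool goes at most 50 mm and 8.59 degrees, less where a joint would pass 70% of its speed; a pose out of reach is approached as far as the arm can. A call with a gripper value outside its range is refused whole. The fingers move at their own pace and stop on an object; "grip_force" is the grip in N (left out, the last holds). Time passes only in rows, so rows that repeat a pose let the fingers close. It gives the time, the measured TCP pose, the force, the opening and the grip force at its end, in the units of the state.
- telemetry.get_state(): the state, without advancing time (a new reading comes with each control period).
- viewer.grab_frame(name): name is "scene" or "top" or "wrist"; returns (picture, depth): 480x640x3 uint8, blue, green, red; 480x640 float32, mm along the optical axis (not along the pixel's ray), 0 where there is no reading.
- viewer.calibration(name): a dict with "fx", "fy", "cx", "cy" (pixels), "pose" (4x4, takes a point from camera to world coordinates); the wrist camera has in their place "T_tool_cam" (4x4, takes a point from camera to tool coordinates, whose origin is the TCP and whose axes are the flange's). Camera axes: x right, y up, looking along -z (the intrinsics and any distortion apply to the point x, -y, -z); pixel columns grow to the right and rows downward; lengths in mm; the calibration is good to about 2 mm. A picture is of the moment at which its call begins: read the wrist's pose just before it. calibration takes no time and is no camera call.
- bot.job_done(): hands the job in; it is judged then, once.
Trained networks look in the newest picture that a camera, given by its name, has taken for a name from the list of things; names that differ only in an ending like _2 or _b are one class to them, and where a whole thing is asked for, a point or a joint stands for the part that bears it (a point fixed in the world has none). Each returns a list of dicts, best first, with "confidence" (0 to 1); they miss things now and then, are a little off and sometimes report something else, mostly with a low value. They report only what shows in the picture. A call takes as long as a camera call.
- models.find_in(camera, label): "point" ([row, column] in pixels, amid what is visible of it).
The state is a dict: "t": time; "joint_pos": joint angles; "qd": joint speeds; "tau": joint torques, N m; "eef_pos": TCP position; "orientation": TCP orientation; "wrist_force": force on the tool from outside, world axes, zero at the start; "moment": the same for the moment, N m; "finger_gap": opening from 0.0 (shut) to 1.0 (fully open); "grip_force": force on a finger pad.
Only numpy, scipy, OpenCV 4.12 (cv2) and the standard library are available. Lean on these libraries where they do the work, as an engineer would, in place of code of your own. Each camera call takes 0.05 s, during which the arm holds its last target. There are 200 camera calls.

### The job

Slide the little steel thumb latch on the walnut box sideways so that its sprung cover flies open, then lay the shorter of the two steel harmonicas flat on the floor of that box. Let go of it and leave the cover open.

Things in the scene. Friction and masses are not known exactly. Their poses are not given: they have to be found in the camera images.
- box: Walnut box with a steel thumb latch on a ledge along its -x side (towards the robot), fixed to the bench. Origin: centre of underside, z up. Outside 112 (x) by 152 (y) by 45 mm; inside 100 by 140, floor at z = 6. Ledge 90 long in y, 44 high, out to x = -102. Not the other walnut box, which has a brass knob.
- latch (a joint): Latch slide, m. Thumb tab 12 (x) by 10 (y) mm, z = 50 to 67, centred in the box frame at x = -84 mm, y = this value, on a flat plate 5 mm thick. 0 to 0.003 at the start (latched); push to the box's +y (left, from the robot); cover freed from 0.013, stop at 0.018. Takes 1 to 3 N, stays where left. A tongue (top z = 58) runs from the tab to a brass strike on the cover (tip x = -67).
- cover (a joint): The box's walnut cover, 8 mm thick on top of the walls (top at z = 54 mm when shut), hinged on the far rim (x = 56 mm, z = 45). Rad: about 0 shut, grows as it opens. Once unlatched, a spring throws it open within about 3 s to 2.8 rad, lying back beyond the far rim (free edge 80 mm above the bench), and holds it there.
- harmonica: The shorter steel harmonica, 27 (x) by 102 (y) by 20 mm (z), about 0.11 kg, lying flat and loose on the bench; origin: centre of its underside, y along its length. A bystander looks alike but is 170 mm long and does not fit the box.

How it is judged (in metres and radians):
On the way, in this order (a step that is already met when the one before it is completed fails the run):
1. the thumb latch is slid aside and the cover has sprung open (value of joint latch above 0.01 m and value of joint cover above 2.2 rad), for 0.2 s.
2. the short harmonica is down inside the box (z of harmonica in the frame of box below 0.032 m and horizontal distance between harmonica and box below 0.05 m), for 0.2 s.
At the end, for the whole second after the job is handed in: The short harmonica lies at rest inside the box with the latch, flat within 0.2 rad (either face up), its origin less than 32 mm above the box's underside and within 50 mm of the box's middle in plan; the cover is open more than 2.2 rad (all of step 2 and angle between the z axis of harmonica and the z axis of box, either way round below 0.2 rad and linear speed of harmonica below 0.02 m/s and value of joint cover above 2.2 rad); the robot touches nothing.
It also fails if it takes over 51 s, if anything falls off the work surface, if the arm or the gripper's body presses on something with over 40 N, if the wrist force passes 120 N, or if a joint passes its speed limit or range.

## Working session

There is one attempt and no reset: what is moved stays moved. The work goes in short steps, Python scripts to look and compute and a tool call to move; the robot and the scene stay as the last step left them, time stands still between calls to the robot, and variables do not carry over. Pictures are saved under pics/ and viewed, at most 10 in all, crops included, and the job is handed in when it is done.

Besides the shell and the picture viewer there is one more tool, called by a JSON object that holds its "api" and its "payload". servo_tool: Moves the arm, as the interface text tells. Its arguments: {"type":"object","properties":{"moves":{"type":"array","items":{"type":"object","properties":{"rotation":{"type":"array","items":{"type":"number"}},"travel":{"type":"array","items":{"type":"number"}},"fingers":{"type":"number"}}}},"grip_force":{"type":"number"}},"required":["moves"]}

```bash
mkdir -p pics; cat > h.py <<'E'
import numpy as np, cv2
from station import telemetry, viewer, bot, models
def grab(name,save=None):
    s=telemetry.get_state(); im,d=viewer.grab_frame(name); c=viewer.calibration(name)
    if save: cv2.imwrite('pics/'+save,im)
    if 'pose' in c: T=np.array(c['pose'])
    else:
        W=np.eye(4);W[:3,:3]=np.array(s['orientation']);W[:3,3]=s['eef_pos'];T=W@np.array(c['T_tool_cam'])
    return im,d,c,T
def cloud(d,c,T):
    r,q=np.mgrid[:480,:640]
    P=np.stack([(q-c['cx'])/c['fx']*d,-(r-c['cy'])/c['fy']*d,-d],-1)
    W=P@T[:3,:3].T+T[:3,3]; W[d<=0]=np.nan
    return W
E
python3 - <<'E'
from h import *
print(telemetry.get_state(),bot.grip_depth)
for n in ('top','scene'):
    im,d,c,T=grab(n,n+'0.png'); W=cloud(d,c,T); np.save(n+'.npy',W)
    print(n,{k:v for k,v in c.items() if k!='pose'},T.round(2).tolist())
    for l in ('box','latch','cover','harmonica'):
        for x in models.find_in(n,l)[:4]:
            r,q=map(int,x['point']);print(l,r,q,x['confidence'],W[r,q].round(0))
E
```

```text
{'t': 0.0, 'joint_pos': array([-67.60255396,  22.01667382,   0.93998787,  78.56282531,
        -0.36213037,  79.53819613,  -2.66450778]), 'qd': array([ 0.02317043, -0.05409813,  0.1049816 ,  0.07393027,  0.10268636,
        0.05881841,  0.036472  ]), 'tau': array([ 3.28593824e-04, -6.27617025e+01,  8.44791848e-01, -3.71805811e+01,
        1.67423836e-02,  1.47950248e-02,  4.62720976e-06]), 'eef_pos': array([273.74799867, 561.28672506, 230.25166737]), 'orientation': array([[-8.98795052e-01,  4.38368257e-01, -8.51643358e-04],
       [ 4.38369083e-01,  8.98793220e-01, -1.81498286e-03],
       [-3.01795977e-05, -2.00463174e-03, -9.99997990e-01]]), 'wrist_force': array([ 0.41862418,  0.37901864, -0.69581727]), 'moment': array([ 0.03026463,  0.06229588, -0.01871279]), 'grip_force': 0.0, 'finger_gap': 1.0014196181447885} 18.700000000000003
top {'fx': 553.6010837210313, 'fy': 553.6010837210313, 'cx': 323.07002840895603, 'cy': 237.5579981320662} [[0.01, 1.0, -0.08, 485.67], [-1.0, 0.01, 0.01, 12.88], [0.01, 0.08, 1.0, 809.7], [0.0, 0.0, 0.0, 1.0]]
box 236 239 0.7 [545. 119.  52.]
latch 287 227 0.84 [476. 131.  68.]
cover 229 241 0.62 [555. 116.  54.]
harmonica 316 489 0.62 [ 438. -233.   21.]
scene {'fx': 438.30209613042217, 'fy': 438.30209613042217, 'cx': 315.70019278483255, 'cy': 239.05430756897653} [[0.32, -0.76, 0.57, 974.18], [0.95, 0.26, -0.18, -114.97], [-0.01, 0.6, 0.8, 647.4], [0.0, 0.0, 0.0, 1.0]]
box 237 366 0.84 [573. 104.  55.]
latch 197 357 0.64 [482. 124.  54.]
cover 228 366 0.63 [554. 112.  53.]
harmonica 246 161 0.98 [ 451. -236.   19.]
```

View pics/top0.png

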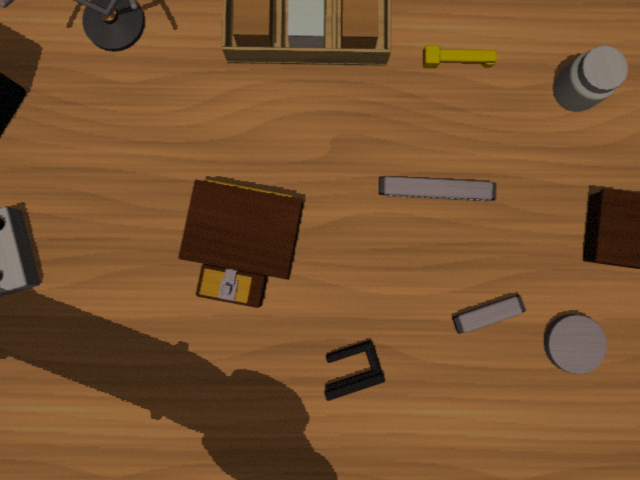

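The top view shows the latched box at about (row 230, col 243) and its latch tab at (285, 229). The short harmonica is at (314, 489) and the long one at (188, 437). Next I'll measure their exact poses.

```bash
python3 - <<'E'
from h import *
W=np.load('top.npy');S=np.load('scene.npy')
def rect(W,c,r,z0,z1):
    m=(np.hypot(W[...,0]-c[0],W[...,1]-c[1])<r)&(W[...,2]>z0)&(W[...,2]<z1)
    P=W[m]; (cx,cy),(w,h),a=cv2.minAreaRect(P[:,:2].astype(np.float32)); return len(P),round(cx,1),round(cy,1),round(w,1),round(h,1),round(a,1),np.median(P[:,2]).round(1)
for n,X in (('top',W),('scene',S)):
    print(n,'cover',rect(X,(555,116),105,51,58.5)if 0 else rect(X,(560,112),95,50.5,57))
    print('harm',rect(X,(443,-235),70,12,30))
    m=(np.hypot(X[...,0]-476,X[...,1]-131)<35)&(X[...,2]>61)
    print('tab',X[m].mean(0),X[m].min(0),X[m].max(0),m.sum())
im=cv2.imread('pics/top0.png')
cv2.imwrite('pics/c.png',np.hstack([cv2.resize(im[170:320,170:320],(400,400),interpolation=2),cv2.resize(im[270:350,440:520],(400,400),interpolation=2)]))
E
```

```text
top cover (8967, 540.4, 119.3, 152.1, 148.5, 79.9, np.float64(53.4))
harm (1335, 440.8, -236.7, 27.5, 102.9, 18.9, np.float64(18.6))
tab [472.90798465 132.23936733  65.97699769] [467.56605287 127.09731907  63.46829326] [478.33472571 137.97482074  68.84926899] 69
scene cover (4594, 539.0, 118.9, 152.3, 144.8, 80.1, np.float64(53.7))
harm (765, 440.2, -237.1, 29.6, 102.2, 18.0, np.float64(19.2))
tab [473.02358632 131.15919095  65.55909792] [466.20494451 126.15259016  61.58480643] [479.07303728 137.84089478  68.49110503] 40
```

View pics/c.png

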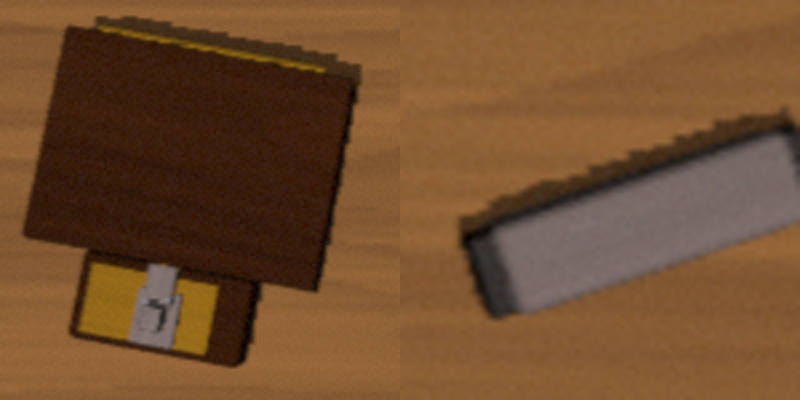

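```bash
cat >> h.py <<'E'
from scipy.spatial.transform import Rotation as R
def to(p,heading,base=None):
    """travel & rotvec from present pose to tool-down pose at p, tool x at heading deg"""
    s=telemetry.get_state(); M=np.array(s['orientation']); a=np.radians(heading)
    x=np.array([np.cos(a),np.sin(a),0]); z=np.array([0,0,-1.]); G=np.stack([x,np.cross(z,x),z],1)
    print('travel',(M.T@(np.array(p)-s['eef_pos'])).round(1).tolist(),'rot',R.from_matrix(M.T@G).as_rotvec().round(4).tolist(),'t',s['t'],'F',s['wrist_force'].round(1))
E
python3 -c "
from h import *
to([456.5,107.2,120],80)"
```

```text
travel [-363.4, -328.5, 111.3] rot [-0.0002, 0.0001, 1.2916] t 0.5 F [-0.5  0.1  0.3]
```

{"api": "servo_tool", "payload": {"moves": [{"travel":[-363,-328,111],"rotation":[0,0,1.29],"fingers":0},{"travel":[-363,-328,111],"rotation":[0,0,1.29],"fingers":0},{"travel":[-363,-328,111],"rotation":[0,0,1.29],"fingers":0},{"travel":[-363,-328,111],"rotation":[0,0,1.29],"fingers":0},{"travel":[-363,-328,111],"rotation":[0,0,1.29],"fingers":0}]}}

```text
t: 1.0
eef_pos: [365.3, 333.7, 175.8]
orientation: [[-0.353, 0.936, 0.0], [0.936, 0.353, 0.001], [0.001, 0.001, -1.0]]
wrist_force: [1.5, 0.1, 0.5]
finger_gap: 0.141
grip_force: 0.0
```

```bash
python3 -c "
from h import *
to([456.5,107.2,120],80)"
```

```text
travel [-244.1, 5.3, 55.7] rot [0.0004, -0.0007, 0.5354] t 1.0 F [1.5 0.1 0.5]
```

{"api": "servo_tool", "payload": {"moves": [{"travel":[-228,0,50],"rotation":[0,0,0.5],"fingers":0},{"travel":[-228,0,50],"rotation":[0,0,0.5],"fingers":0},{"travel":[-228,0,50],"rotation":[0,0,0.5],"fingers":0},{"travel":[-228,0,50],"rotation":[0,0,0.5],"fingers":0},{"travel":[-228,0,50],"rotation":[0,0,0.5],"fingers":0}]}}

```text
t: 1.5
eef_pos: [447.4, 119.1, 125.8]
orientation: [[0.138, 0.99, 0.0], [0.99, -0.138, -0.0], [-0.0, 0.0, -1.0]]
wrist_force: [-0.5, -0.3, -0.8]
finger_gap: -0.001
grip_force: 0.0
```

```bash
python3 -c "
from h import *
grab('wrist','w1.png')
to([456.5,107.2,58],80)"
```

```text
travel [-5.7, 8.9, 67.1] rot [0.0007, 0.0024, 0.0329] t 1.55 F [ 0.1 -4.5 -0.8]
```

View pics/w1.png

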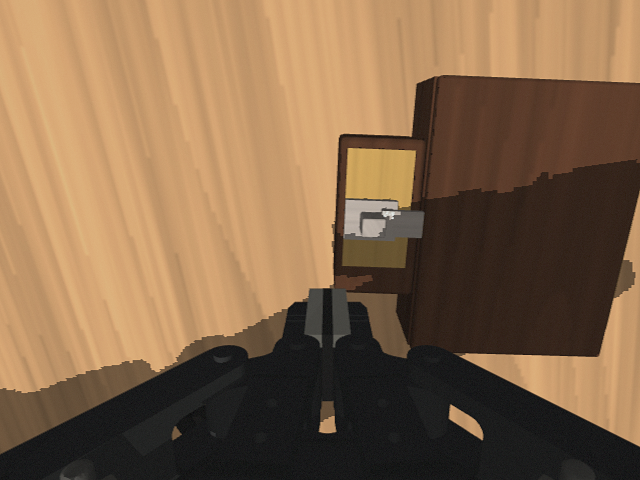

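The wrist view shows the shut fingertips at (295, 328) and the tab at (225, 375), ahead of them and slightly right. I'll shift towards the tab's x and descend.

{"api": "servo_tool", "payload": {"moves": [{"travel":[-6,13,30],"rotation":[0,0,0.033],"fingers":0},{"travel":[-6,13,60],"rotation":[0,0,0.033],"fingers":0},{"travel":[-6,13,60],"rotation":[0,0,0.033],"fingers":0}]}}

```text
t: 1.85
eef_pos: [456.3, 114.2, 63.0]
orientation: [[0.166, 0.986, -0.006], [0.986, -0.166, -0.003], [-0.004, -0.005, -1.0]]
wrist_force: [-1.3, 0.6, -0.2]
finger_gap: -0.003
grip_force: 0.0
```

```bash
python3 -c "
from h import *
im,d,c,T=grab('wrist','w2.png'); X=cloud(d,c,T)
m=(np.hypot(X[...,0]-473,X[...,1]-131)<25)&(X[...,2]>61)&(X[...,2]<72)
print(X[m].mean(0),X[m].min(0),X[m].max(0),m.sum())
to([461.4,106.3,58.5],80)"
```

```text
[470.70440842 132.58630627  67.88152633] [449.88254919 118.77688589  61.02297883] [479.09275143 138.86400346  71.98933071] 1233
travel [-7.6, 5.4, 6.4] rot [-0.0033, 0.0024, 0.0086] t 1.9 F [0.2 1.2 0.2]
```

View pics/w2.png

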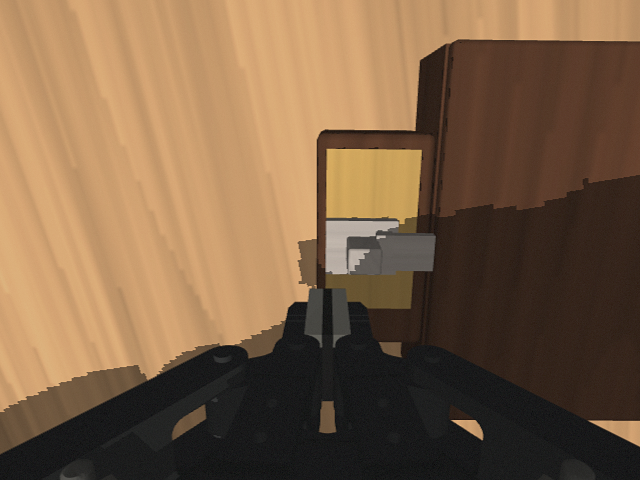

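Fingertip at (290, 328); tab spans columns 347–382 with its near edge at row 275. I'll sidestep 6 mm, then push along tool +x.

{"api": "servo_tool", "payload": {"moves": [{"travel":[-3,6,5],"rotation":[0,0,0.008],"fingers":0},{"travel":[-3,6,5],"rotation":[0,0,0.008],"fingers":0},{"travel":[6,6,5],"rotation":[0,0,0.008],"fingers":0},{"travel":[14,6,5],"rotation":[0,0,0.008],"fingers":0},{"travel":[19,6,5],"rotation":[0,0,0.008],"fingers":0}]}}

```text
t: 2.4
eef_pos: [468.3, 134.2, 61.5]
orientation: [[0.172, 0.985, 0.001], [0.985, -0.172, 0.001], [0.001, 0.001, -1.0]]
wrist_force: [1.1, -1.3, 0.4]
finger_gap: -0.002
grip_force: 0.7
```

```bash
python3 -c "
from h import *
im,d,c,T=grab('top','t2.png')
im2,*_=grab('wrist')
cv2.imwrite('pics/t2.png',np.hstack([cv2.resize(im[120:320,150:350],(400,400)),cv2.resize(im2,(400,400))]))
to([473-6.9,131.7+1.2,58.5],80)"
```

```text
travel [-1.4, -1.7, 2.7] rot [0.0003, -0.0003, 0.0023] t 2.5 F [-0.4  0.1 -0.4]
```

View pics/t2.png

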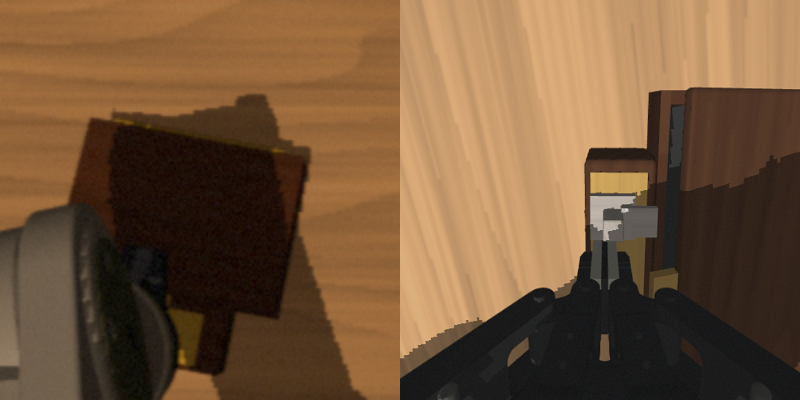

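The cover has started to lift: the wrist view shows a gap at its near edge, and the strike is clear of the tongue. Backing away from the cover's sweep.

{"api": "servo_tool", "payload": {"moves": [{"travel":[-4,-25,0],"rotation":[0,0,0],"fingers":0},{"travel":[-40,-30,-20],"rotation":[0,0,0],"fingers":0},{"travel":[-80,-30,-60],"rotation":[0,0,0],"fingers":60},{"travel":[-120,-30,-90],"rotation":[0,0,0],"fingers":60},{"travel":[-160,-30,-120],"rotation":[0,0,0],"fingers":60}]}}

```text
t: 3.0
eef_pos: [410.8, -15.4, 178.4]
orientation: [[0.172, 0.985, 0.0], [0.985, -0.172, 0.001], [0.001, 0.0, -1.0]]
wrist_force: [0.9, 0.6, 0.3]
finger_gap: 0.508
grip_force: 0.0
```

```bash
python3 -c "
from h import *
to([440.5,-237,120],108.5)"
```

```text
travel [-213.2, 67.3, 58.2] rot [0.0002, -0.0007, -0.4957] t 3.0 F [0.9 0.6 0.3]
```

{"api": "servo_tool", "payload": {"moves": [{"travel":[-205,67,56],"rotation":[0,0,-0.495],"fingers":60},{"travel":[-205,67,56],"rotation":[0,0,-0.495],"fingers":60},{"travel":[-205,67,56],"rotation":[0,0,-0.495],"fingers":60},{"travel":[-205,67,56],"rotation":[0,0,-0.495],"fingers":60},{"travel":[-205,67,56],"rotation":[0,0,-0.495],"fingers":60}]}}

```text
t: 3.5
eef_pos: [439.7, -200.6, 127.8]
orientation: [[-0.323, 0.946, 0.002], [0.946, 0.323, 0.002], [0.001, 0.002, -1.0]]
wrist_force: [2.5, 0.5, -0.2]
finger_gap: 0.703
grip_force: 0.0
```

{"api": "servo_tool", "payload": {"moves": [{"travel":[0,0,0],"rotation":[0,0,0],"fingers":60},{"travel":[0,0,0],"rotation":[0,0,0],"fingers":60}]}}

```text
t: 3.7
eef_pos: [438.0, -202.3, 127.3]
orientation: [[-0.312, 0.95, -0.002], [0.95, 0.312, -0.0], [0.0, -0.002, -1.0]]
wrist_force: [-0.2, 0.1, -0.2]
finger_gap: 0.706
grip_force: 0.0
```

```bash
python3 -c "
from h import *
im,d,c,T=grab('top'); im2,*_=grab('wrist')
print([ (x['point'],x['confidence']) for x in models.find_in('wrist','harmonica')])
cv2.imwrite('pics/t3.png',np.hstack([cv2.resize(im,(400,300)),cv2.resize(im2,(400,300))]))
to([440.5,-237,8],108.5)"
```

```text
[([278.6, 313.6], 0.82)]
travel [-35.7, -10.5, 120.0] rot [0.0006, -0.0008, -0.0003] t 3.85 F [-0.1  0.3 -0.4]
```

View pics/t3.png

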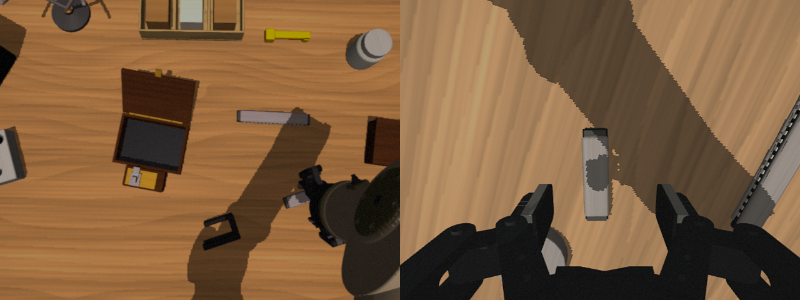

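Top view (left half): the cover is lying back and the box is open. In the wrist view (right half) the harmonica is at about (174, 196), between the open fingers. I'll check its position from the wrist depth.

```bash
python3 -c "
from h import *
im,d,c,T=grab('wrist'); X=cloud(d,c,T)
m=(X[...,2]>10)&(X[...,2]<26)&(np.hypot(X[...,0]-440,X[...,1]+237)<65)
n,l,s,ce=cv2.connectedComponentsWithStats(m.astype(np.uint8)); k=1+s[1:,4].argmax()
P=X[l==k]; print(len(P),cv2.minAreaRect(P[:,:2].astype(np.float32)),np.percentile(P[:,2],[5,50,95]))
im,d,c,T=grab('top');X=cloud(d,c,T)
m=(np.hypot(X[...,0]-338,X[...,1]+345)<60)&(X[...,2]>15); print('cup',X[m].min(0),X[m].max(0))
to([440.5,-237,8],108.5)"
```

```text
5950 ((440.07855224609375, -236.69808959960938), (27.080785751342773, 102.36994934082031), 18.675670623779297) [17.21877564 21.07421192 22.28890704]Traceback (most recent call last):
  File "<string>", line 8, in <module>
    m=(np.hypot(X[...,0]-338,X[...,1]+345)<60)&(X[...,2]>15); print('cup',X[m].min(0),X[m].max(0))
                                                                          ~~~~~~~~^^^
    return umr_minimum(a, axis, None, out, keepdims, initial, where)
ValueError: zero-size array to reduction operation minimum which has no identity
```

{"api": "servo_tool", "payload": {"moves": [{"travel":[-35,-11,30],"rotation":[0,0,0],"fingers":55},{"travel":[-35,-11,65],"rotation":[0,0,0],"fingers":55},{"travel":[-35,-11,95],"rotation":[0,0,0],"fingers":55},{"travel":[-35,-11,118],"rotation":[0,0,0],"fingers":55},{"travel":[-35,-11,122],"rotation":[0,0,0],"fingers":55}]}}

```text
t: 4.45
eef_pos: [438.0, -236.2, 3.8]
orientation: [[-0.317, 0.948, -0.004], [0.948, 0.317, 0.002], [0.003, -0.003, -1.0]]
wrist_force: [0.6, 0.2, -0.5]
finger_gap: 0.641
grip_force: 0.0
```

```bash
python3 -c "
from h import *
print(telemetry.get_state()['eef_pos'])
to([440.1,-236.7,4],108.7)"
```

```text
[ 438.04329957 -236.19298628    3.77665241]
travel [-1.1, 1.8, -0.2] rot [-0.003, -0.0028, -0.0039] t 4.45 F [ 0.6  0.2 -0.5]
```

{"api": "servo_tool", "payload": {"grip_force": 50, "moves": [{"travel":[-1,2,0],"rotation":[0,0,0],"fingers":15},{"travel":[-1,2,0],"rotation":[0,0,0],"fingers":15},{"travel":[-1,2,0],"rotation":[0,0,0],"fingers":15},{"travel":[-1,2,0],"rotation":[0,0,0],"fingers":15},{"travel":[-1,2,0],"rotation":[0,0,0],"fingers":15}]}}

```text
t: 4.95
eef_pos: [443.0, -238.6, 7.5]
orientation: [[-0.316, 0.949, 0.003], [0.949, 0.316, -0.0], [-0.001, 0.003, -1.0]]
wrist_force: [0.4, 0.7, 7.7]
finger_gap: 0.298
grip_force: 50.2
```

{"api": "servo_tool", "payload": {"moves": [{"travel":[0,0,0],"rotation":[0,0,0],"fingers":15},{"travel":[0,0,-40],"rotation":[0,0,0],"fingers":15},{"travel":[0,0,-80],"rotation":[0,0,0],"fingers":15},{"travel":[0,0,-120],"rotation":[0,0,0],"fingers":15},{"travel":[0,0,-160],"rotation":[0,0,0],"fingers":15}]}}

```text
t: 5.45
eef_pos: [441.1, -238.5, 167.9]
orientation: [[-0.315, 0.949, 0.001], [0.949, 0.315, 0.0], [-0.0, 0.001, -1.0]]
wrist_force: [0.9, 0.0, -1.4]
finger_gap: 0.299
grip_force: 50.0
```

```bash
python3 -c "
from h import *
grab('wrist','w4.png')
to([556,116,170],80)"
```

```text
travel [303.3, 218.3, 4.4] rot [0.0087, 0.003, 0.494] t 5.5 F [ 3.1 -4.3  3.7]
```

View pics/w4.png

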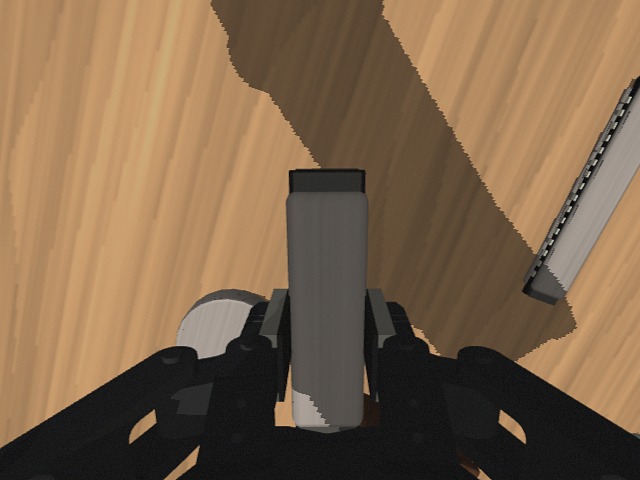

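The harmonica is held squarely: it runs from (170, 327) to (430, 327) between the pads. Carrying it to the box.

{"api": "servo_tool", "payload": {"moves": [{"travel":[303,218,20],"rotation":[0,0,0.494],"fingers":15},{"travel":[303,218,20],"rotation":[0,0,0.494],"fingers":15},{"travel":[303,218,20],"rotation":[0,0,0.494],"fingers":15},{"travel":[303,218,20],"rotation":[0,0,0.494],"fingers":15},{"travel":[303,218,20],"rotation":[0,0,0.494],"fingers":15}]}}

```text
t: 6.0
eef_pos: [510.5, -18.4, 154.1]
orientation: [[0.177, 0.984, 0.001], [0.984, -0.177, 0.001], [0.001, 0.001, -1.0]]
wrist_force: [0.8, 0.3, -0.9]
finger_gap: 0.298
grip_force: 50.0
```

```bash
python3 -c "
from h import *
im,d,c,T=grab('top');np.save('top3.npy',cloud(d,c,T))
for l in ('box','cover','latch'): print(l,[(np.round(x['point']),x['confidence']) for x in models.find_in('top',l)[:3]])
to([556,116,150],80)"
```

```text
box [(array([196., 236.]), 0.93)]
cover [(array([141., 248.]), 0.89)]
latch [(array([284., 216.]), 0.65)]
travel [140.4, 22.4, 3.5] rot [-0.0001, 0.0002, 0.0054] t 6.2 F [-0.7 -0.  -1.4]
```

{"api": "servo_tool", "payload": {"moves": [{"travel":[140,22,4],"rotation":[0,0,0.005],"fingers":15},{"travel":[140,22,4],"rotation":[0,0,0.005],"fingers":15},{"travel":[140,22,4],"rotation":[0,0,0.005],"fingers":15},{"travel":[140,22,4],"rotation":[0,0,0.005],"fingers":15},{"travel":[140,22,4],"rotation":[0,0,0.005],"fingers":15}]}}

```text
t: 6.7
eef_pos: [556.0, 113.3, 149.5]
orientation: [[0.177, 0.984, -0.0], [0.984, -0.177, -0.001], [-0.001, 0.0, -1.0]]
wrist_force: [0.2, -0.8, -1.6]
finger_gap: 0.3
grip_force: 50.0
```

```bash
python3 -c "
from h import *
X=np.load('top3.npy')
u=(X-np.array([556,116,0]))[...,:2]; x=u@[.985,-.174]; y=u@[.174,.985]
m=(abs(X[...,2]-45)<4)&(abs(x)<75)&(abs(y)<90)
xs,ys=x[m],y[m]
print('rim x',np.percentile(xs,[1,99]),'y',np.percentile(ys,[1,99]))
f=(abs(X[...,2]-6)<4)&(abs(x)<52)&(abs(y)<72); print('floor',f.sum(),x[f].min(),x[f].max(),y[f].min(),y[f].max(),np.median(X[f][:,2]))
im,d,c,T=grab('wrist'); im2,*_=grab('scene')
cv2.imwrite('pics/p.png',np.hstack([cv2.resize(im,(400,300)),cv2.resize(im2,(400,300))]))
to([556,116,14],80)"
```

```text
rim x [-74.20952819  72.75778592] y [-42.42023035  76.11444534]
floor 5183 -50.63510011319291 49.707280928780584 -43.11662826868323 71.41073687031681 6.338528942098378
travel [4.7, -0.8, 135.9] rot [0.0003, 0.0008, -0.0067] t 6.8 F [ 0.  -0.9 -0.9]
```

View pics/p.png

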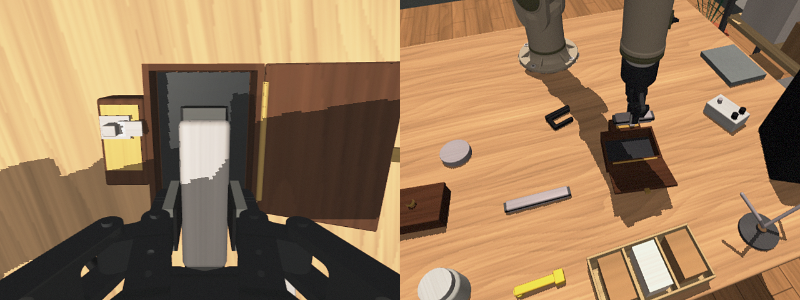

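Box confirmed: the floor spans x ±50 about the estimate. The wrist view shows the harmonica (180, 205) lined up inside the walls (columns 150–258). Descending.

{"api": "servo_tool", "payload": {"moves": [{"travel":[3,0,35],"rotation":[0,0,0],"fingers":15},{"travel":[3,0,70],"rotation":[0,0,0],"fingers":15},{"travel":[3,0,100],"rotation":[0,0,0],"fingers":15},{"travel":[3,0,120],"rotation":[0,0,0],"fingers":15},{"travel":[3,0,128],"rotation":[0,0,0],"fingers":15}]}}

```text
t: 7.3
eef_pos: [555.2, 114.4, 20.0]
orientation: [[0.18, 0.984, -0.003], [0.984, -0.18, -0.001], [-0.002, -0.002, -1.0]]
wrist_force: [-1.2, 0.1, -0.2]
finger_gap: 0.302
grip_force: 49.9
```

{"api": "servo_tool", "payload": {"moves": [{"travel":[0,0,3],"rotation":[0,0,0],"fingers":15},{"travel":[0,0,5],"rotation":[0,0,0],"fingers":15},{"travel":[0,0,6],"rotation":[0,0,0],"fingers":15},{"travel":[0,0,6],"rotation":[0,0,0],"fingers":15}]}}

```text
t: 7.7
eef_pos: [557.1, 117.0, 16.5]
orientation: [[0.177, 0.984, 0.001], [0.984, -0.177, 0.001], [0.001, 0.001, -1.0]]
wrist_force: [-0.4, -0.8, -1.1]
finger_gap: 0.297
grip_force: 49.9
```

{"api": "servo_tool", "payload": {"moves": [{"travel":[0,0,1],"rotation":[0,0,0],"fingers":15},{"travel":[0,0,2],"rotation":[0,0,0],"fingers":15},{"travel":[0,0,2],"rotation":[0,0,0],"fingers":15}]}}

```text
t: 8.0
eef_pos: [556.4, 117.1, 13.6]
orientation: [[0.177, 0.984, -0.0], [0.984, -0.177, 0.0], [0.0, -0.0, -1.0]]
wrist_force: [0.7, 0.7, -1.9]
finger_gap: 0.301
grip_force: 50.0
```

{"api": "servo_tool", "payload": {"moves": [{"travel":[0,0,1],"rotation":[0,0,0],"fingers":15},{"travel":[0,0,1.5],"rotation":[0,0,0],"fingers":15},{"travel":[0,0,1.5],"rotation":[0,0,0],"fingers":15}]}}

```text
t: 8.3
eef_pos: [556.5, 117.1, 13.5]
orientation: [[0.177, 0.984, -0.0], [0.984, -0.177, 0.001], [0.001, -0.0, -1.0]]
wrist_force: [-7.7, -0.6, 14.5]
finger_gap: 0.3
grip_force: 51.9
```

Floor contact at 14.5 N. I'll release and retreat straight up.

{"api": "servo_tool", "payload": {"moves": [{"travel":[0,0,-1],"rotation":[0,0,0],"fingers":44},{"travel":[0,0,-1],"rotation":[0,0,0],"fingers":44},{"travel":[0,0,-1],"rotation":[0,0,0],"fingers":44},{"travel":[0,0,-1],"rotation":[0,0,0],"fingers":44}]}}

```text
t: 8.7
eef_pos: [556.4, 116.9, 12.9]
orientation: [[0.177, 0.984, -0.0], [0.984, -0.177, -0.0], [-0.0, -0.0, -1.0]]
wrist_force: [-0.1, 0.2, -0.0]
finger_gap: 0.517
grip_force: 0.0
```

{"api": "servo_tool", "payload": {"moves": [{"travel":[0,0,-20],"rotation":[0,0,0],"fingers":44},{"travel":[0,0,-60],"rotation":[0,0,0],"fingers":44},{"travel":[0,0,-105],"rotation":[0,0,0],"fingers":44},{"travel":[0,0,-150],"rotation":[0,0,0],"fingers":44},{"travel":[0,0,-150],"rotation":[0,0,0],"fingers":44}]}}

```text
t: 9.2
eef_pos: [560.1, 117.0, 169.5]
orientation: [[0.178, 0.984, 0.01], [0.984, -0.178, 0.003], [0.005, 0.009, -1.0]]
wrist_force: [0.5, -0.3, 0.3]
finger_gap: 0.516
grip_force: 0.0
```

```bash
python3 -c "
from h import *
im,d,c,T=grab('wrist','w5.png'); X=cloud(d,c,T)
u=(X-np.array([556,116,0]))[...,:2]; x=u@[.985,-.174]; y=u@[.174,.985]
m=(abs(x)<45)&(abs(y)<65)&(X[...,2]>15)&(X[...,2]<35)
print(m.sum(),x[m].min(),x[m].max(),y[m].min(),y[m].max(),np.percentile(X[m][:,2],[5,50,95]),telemetry.get_state()['eef_pos'])
"
```

```text
5180 -13.47595646383103 13.302031146422507 -48.355588861962026 54.04321862500563 [23.29185023 27.02685019 28.29490737] [558.54352129 117.19797908 166.34422382]
```

View pics/w5.png

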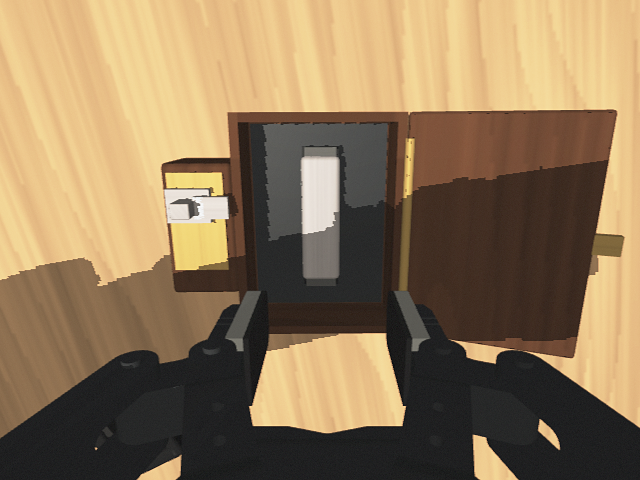

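The harmonica lies flat and centred on the box floor at (215, 322), the cover is open on the right, and the gripper is clear.

```bash
python3 -c "
from station import bot
print(bot.job_done())"
```

```text
the job is handed in; nothing more can be done
None
```

The job is handed in: the latch was slid, the cover sprang open and stays open, and the short harmonica lies flat and released near the middle of the box floor, after about 9 s of the 51 s; no verdict was returned.

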